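# Swap the screw dish and the wax tin on their bench discs

## Task

The dish of screws and the wax tin stand on each other's dark disc: swap them, so that each ends up standing wholly on the disc where the other one stood. Slide them along the bench without lifting or tipping either of them, as the dish is heaped full, and leave everything else on the bench where it is.

Things in the scene. Friction and masses are not known exactly. Their poses are not given: they have to be found in the camera images.
- screw_dish: round open zinc dish heaped with wood screws (they do not move in it), 80 mm across at the rim, 64 mm at the base, only 14 mm high, 0.11 to 0.20 kg; the rim is the widest part and is what a pushing finger meets. Origin: centre of the underside; z up. It stands on disc_a at the start, up to 11 mm off-centre, and turned anyhow. It slides easily on bench and disc alike.
- wax_tin: round lidded tin of bench wax, 82 mm across at the lid, 27 mm high, upright sides (the lid, from 14 mm up, is about 1 mm prouder all round), 0.14 to 0.25 kg. Origin: centre of the underside; z up. It stands on disc_b at the start, up to 11 mm off-centre, and turned anyhow.
- disc_a: dark rubber disc, 120 mm in diameter inside a thin 2.5 mm metal edge, let in flush with the bench top and fixed (no step to slide over); the one that carries the dish at the start, on the robot's left or right side. Origin: its centre, at bench-top height z = 0.
- disc_b: the second disc, exactly like the first; the one that carries the wax tin at the start, on the other side. Origin: its centre, at z = 0. The two discs are 0.30 to 0.55 m apart; the slab midway between them is bare from its near edge to the well, with room to park something. The near slab they lie in is flat at z = 0 from x = 0.33 to x = 0.636, where it drops into the tool well.
- dog_left: light brass-coloured bench dog, a peg 24 mm in diameter and 70 mm tall standing upright at the far left of the near slab. A bystander, loose; origin: centre of its underside.
- dog_right: dark brown bench dog, a peg 24 mm in diameter and 70 mm tall standing upright at the far right of the near slab. A bystander, loose; origin: centre of its underside.
- pencil: pencil, 168 mm long and 8 mm thick, lying left to right along the near edge of the bench at the right. A bystander, loose; origin: centre of its underside.
- clamp: small orange spring clamp lying flat, 81 x 87 x 18 mm, at the left. A bystander, loose; origin: centre of its underside.
- offcut: hardwood off-cut lying flat, 64 x 107 x 22 mm, at the left. A bystander, loose; origin: centre of its underside.
- awl: awl with a wooden handle lying down, 76 x 126 x 30 mm, at the right. A bystander, loose; origin: centre of its underside.
- washer: steel ring lying flat, 56 mm across and 6 mm thick, at the near right. A bystander, loose; origin: centre of its underside.
There are look-alikes about, which are no part of the job. Of the things that look like the wax_tin, the larger one is meant.

How it is judged:
By the outcome, as a careful person would: the job done as asked, in the order asked, and still so for the second after the job is handed in, with the robot touching nothing.
It also fails if it takes over 64 s, if anything falls off the work surface, if the arm or the gripper's body presses on something with over 40 N, if the wrist force passes 120 N, or if a joint passes its speed limit or range.

## Robot

A 6-joint arm with a two-finger parallel gripper is mounted at the origin on a cart in front of the work surface, level with it; the furniture and walls round the work are solid. World frame = base frame: x ahead of the robot, y to its left, z up, the work surface at z = 0. Lengths are in m, angles in rad, forces in N, time in s.
With the tool pointing down it reaches from about 0.425 to 0.95 m from the base axis. Payload 3.5 kg.
Tool frame: the origin (TCP) lies between the finger pads; the fingertips stand 25 mm ahead of it and the grasp point (between the pads) lies 6 mm ahead of it; z points along the fingers, y is the direction in which the jaws open and shut (so a half turn about z gives the same grasp; the last joint's range is limited). The gripper opens to 85 mm and grips with 20 to 120 N. Pads are 22 mm wide; open, the fingers measure 114 mm over their backs; the gripper's body (76 mm by 85 mm) begins 54 mm behind the grasp point. The pads swing forward as they close: fully open they stand 13 mm farther back than shut.
Start: joints at [-1.472, 0.286, 1.577, -0, 1.279, -0.15], TCP at [0.166, -0.654, 0.256] pointing down, gripper open.
Joint ranges: [-2.77, 2.77], [-0.9, 2.22], [0.21, 2.48], [-1.53, 4.67], [0.24, 2.81], [-2.84, 2.84]. Speed limits (rad/s): [2.79, 2.79, 3.14, 3.14, 3.14, 3.14].

## Interface

Orientations are given as a unit quaternion [x, y, z, w].
In Python, from plant import readout, capture, get_calibration, arm, find_in, place_of gives the robot as it stands. The module is installed in compiled form; this text tells all that it offers.
- The arm moves only by the shell command python3 -m pendant 'ROWS' [FORCE]. ROWS is JSON, one flat list of numbers, 7 for each row, row after row: the shift along the tool's x, y, z as a fraction of full scale, then the turn, a rotation vector about the tool's x, y, z as a fraction of full scale, then the finger opening in mm, from 0 to 85.4. A call has 1 to 12 rows; each row is the pose to reach, as a shift and turn from the pose measured when the call began, along the tool's axes at that moment, turning the shorter way round; what a row does not reach only later rows make up. Full scale, the value 1, is 15 cm for a shift and pi rad for a turn. A row lasts 1/12 s, in which the tool goes at most 41.7 mm and 7.16 degrees, less where a joint would pass 70% of its speed; a pose out of reach is approached as far as the arm can. A call with a number of a shift or a turn outside -1 to 1 is refused whole. A call with a gripper value outside its range is refused whole. The fingers move at their own pace and stop on an object; FORCE is the grip in N (left out, the last holds). Time passes only in rows, so rows that repeat a pose let the fingers close. It gives the time, the measured TCP pose, the force and the opening at its end, in the units of the state.
- readout.state(): the state, without advancing time (a new reading comes with each control period).
- capture(name): name is "side" or "top"; returns the picture (480x640x3 uint8, red, green, blue); there is no depth.
- get_calibration(name): a dict with "vfov" (degrees; the focal length in pixels is half the picture's height over the tangent of half this angle, whatever the lens; pixels are square), "cx", "cy" (the principal point, pixels), "eye" and "rotation" of the camera in the world. Camera axes: x right, y down, z forward; pixel columns grow to the right and rows downward; lengths in m; the calibration is good to about 2 mm. A picture is of the moment at which its call begins. get_calibration takes no time and is no camera call.
- arm.job_done(): hands the job in, once; it reports no verdict.
Trained networks look in the newest picture that a camera, given by its name, has taken for a name from the list of things; names that differ only in an ending like _2 or _b are one class to them, and where a whole thing is asked for, a point or a joint stands for the part that bears it (a point fixed in the world has none). Each returns a list of dicts, best first, with "score" (0 to 1); they miss things now and then, are a little off and sometimes report something else, mostly with a low value. They report only what shows in the picture. A call takes as long as a camera call. They do not tell look-alikes from the thing itself.
- find_in(camera, thing): "centre" ([x, y, z] in m, in world coordinates, good to about 4 mm: the middle of the surface that is visible of it).
- place_of(camera, thing): "centre" ([x, y, z] in m, in world coordinates, good to about 4 mm: a listed point, or the origin of a listed thing).
The state is a dict: "time_s": time; "joint_positions": joint angles; "joint_velocities": joint speeds; "joint_torque": joint torques, N m; "position": TCP position; "tcp_rot": TCP orientation; "wrist_force": force on the tool from outside, world axes, zero at the start; "ft_torque": the same for the moment, N m; "grip_width": finger opening in m.
Only numpy, scipy, OpenCV 4.12 (cv2) and the standard library are available. Lean on these libraries where they do the work, as an engineer would, in place of code of your own. Each camera call takes 0.05 s, during which the arm holds its last target.

## Working session

There is one attempt and no reset: what is moved stays moved. The work goes in short steps, Python scripts to look and compute and a shell command to move; the robot and the scene stay as the last step left them, time stands still between calls to the robot, and variables do not carry over. Pictures are saved under pics/ and viewed, and the job is handed in when it is done.

```bash
ls; mkdir -p pics; cat > h.py <<'E'
import numpy as np, cv2
from plant import readout, capture, get_calibration, arm, find_in, place_of
def cal(n):
    c=get_calibration(n); f=240/np.tan(np.radians(c['vfov'])/2); return c,f,np.array(c['eye']),np.array(c['rotation'])
def pix2w(n,u,v,z=0):
    c,f,e,R=cal(n); d=R@np.array([(u-c['cx'])/f,(v-c['cy'])/f,1]); t=(z-e[2])/d[2]; return e+t*d
def w2pix(n,p):
    c,f,e,R=cal(n); q=R.T@(np.array(p)-e); return f*q[0]/q[2]+c['cx'], f*q[1]/q[2]+c['cy']
def save(im,name): cv2.imwrite('pics/'+name,im[:,:,::-1])
E
python3 - <<'E'
from h import *
for n in ('top','side'):
    im=capture(n); save(im,n+'0.png'); np.save(n+'0.npy',im); print(get_calibration(n))
print(readout.state())
for t in ('screw_dish','wax_tin','disc_a'):
    print(t,[(np.round(d['centre'],3),round(d['score'],2)) for d in place_of('top',t)])
E
```

```text
pics
{'vfov': 52.57810068818299, 'cx': 316.5938239014107, 'cy': 240.27036086412102, 'eye': array([ 0.30824161, -0.07561518,  1.3722347 ]), 'rotation': array([-0.69903136,  0.71214195, -0.04585664,  0.04589302])}
{'vfov': 57.74187502021955, 'cx': 312.017594719203, 'cy': 243.8756679616132, 'eye': array([ 0.75114158, -1.01304978,  0.92506658]), 'rotation': array([ 0.90966961,  0.11521488, -0.05857884, -0.39470907])}
{'time_s': 0.1, 'joint_positions': array([-1.47201019e+00,  2.87111800e-01,  1.57805110e+00, -1.05562302e-05,
        1.27858300e+00, -1.49993797e-01]), 'joint_velocities': array([ 1.23253313e-03, -1.08015986e-03, -4.74282533e-03, -1.93890673e-03,
        1.04055516e-03,  2.83409357e-05]), 'joint_torque': array([ 7.84279782e-04, -4.07298768e+01, -2.93699098e+01, -1.60715599e-04,
        3.37984158e-03,  1.01980768e-05]), 'position': array([ 0.16617575, -0.65366277,  0.25505118]), 'tcp_rot': array([ 9.92272774e-01,  1.24070877e-01,  2.25115902e-05, -1.07639946e-03]), 'wrist_force': array([ 0.04378373, -0.54330245,  0.80030107]), 'ft_torque': array([-0.00090354,  0.03155167,  0.01084118]), 'grip_width': 0.08538699161390154}
screw_dish [(array([ 0.455,  0.243, -0.001]), 0.6)]
wax_tin [(array([ 0.465, -0.264, -0.002]), 0.96), (array([ 0.56 , -0.597, -0.   ]), 0.95), (array([0.605, 0.216, 0.002]), 0.69), (array([0.565, 0.364, 0.003]), 0.17)]
disc_a [(array([0.452, 0.245, 0.001]), 0.89), (array([ 0.472, -0.272, -0.   ]), 0.79)]
```

```bash
sed -i "s/np.array(c\['rotation'\])/Rot.from_quat(c['rotation']).as_matrix()/; 1a from scipy.spatial.transform import Rotation as Rot" h.py
python3 -c "
from h import *
print(pix2w('top',320,240), w2pix('top',(.455,.243,0)),w2pix('top',(.465,-.264,0)),w2pix('side',(.455,.243,0)))"
```

```text
[ 0.48801573 -0.08692445  0.        ] (np.float64(204.0373694274861), np.float64(253.6787288810304)) (np.float64(382.43234347037907), np.float64(246.87312381193806)) (np.float64(325.72731580096246), np.float64(187.75788505181285))
```

View pics/top0.png

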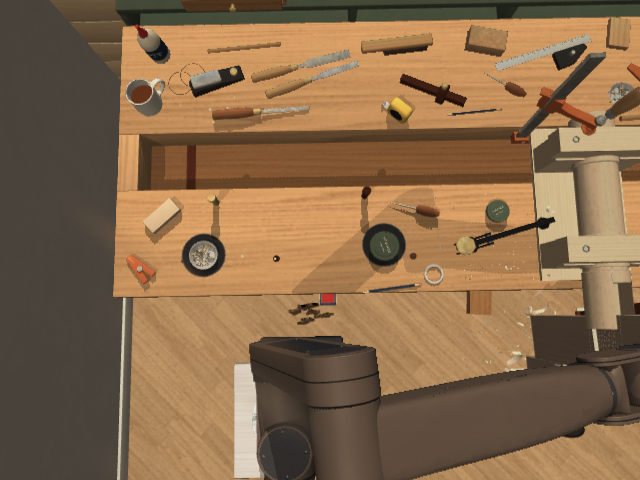

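View pics/side0.png

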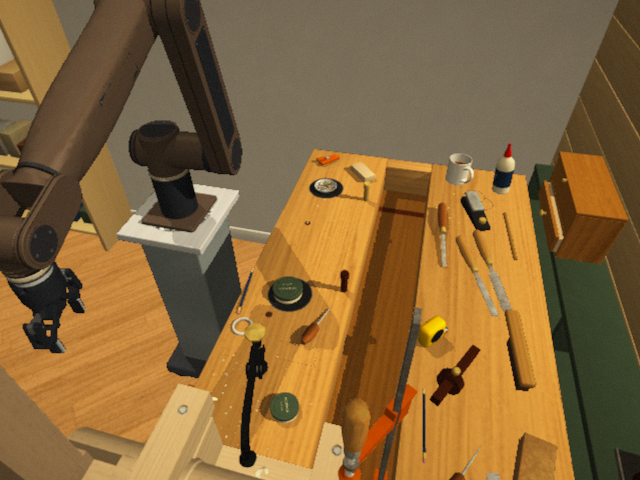

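```bash
python3 - <<'E'
from h import *
from scipy.optimize import least_squares
def tri(a,b):
    s=least_squares(lambda p: np.r_[np.subtract(w2pix('top',p),a),np.subtract(w2pix('side',p),b)],[.5,-.4,.1]); return np.round(s.x,3),round(s.cost,1)
print('lamp head',tri((466,244),(255,333)))
print('lamp elbow',tri((545,222),(247,460)))
print('vise frame bolt', tri((585,250),(182,409)), tri((576,140),(312,445)))
print('saw top', tri((595,62),(417,315)))
for n,p in dict(dogR=(366,196),dogL=(214,203),dark=(276,258),brown=(413,256),offc=(162,217),clamp=(140,268),ring=(433,274),pencilL=(368,291),pencilR=(418,286),awlL=(392,205),awlR=(437,213),tin2=(497,211),edge=(400,292)).items(): print(n,np.round(pix2w('top',*p)[:2],3))
top=np.load('top0.npy');side=np.load('side0.npy')
a=cv2.resize(top[205:300,150:490],(800,224),interpolation=2); 
b=np.hstack([cv2.resize(top[195:295,330:450],None,fx=3.3,fy=3.3),cv2.resize(top[195:295,150:270],None,fx=3.3,fy=3.3)])
save(b,'crop_top.png')
save(cv2.resize(side[220:430,200:410],None,fx=2.8,fy=2.8),'crop_side.png')
E
```

```text
lamp head (array([ 0.458, -0.474,  0.09 ]), np.float64(0.0))
lamp elbow (array([ 0.525, -0.721,  0.022]), np.float64(0.0))
vise frame bolt (array([ 0.427, -0.727,  0.199]), np.float64(0.7)) (array([ 0.675, -0.731,  0.213]), np.float64(65.7))
saw top (array([ 0.784, -0.635,  0.46 ]), np.float64(14.8))
dogR [ 0.613 -0.222]
dogL [0.601 0.216]
dark [0.439 0.039]
brown [ 0.437 -0.35 ]
offc [0.563 0.365]
clamp [0.418 0.424]
ring [ 0.385 -0.404]
pencilL [ 0.341 -0.219]
pencilR [ 0.352 -0.36 ]
awlL [ 0.586 -0.296]
awlR [ 0.56  -0.424]
tin2 [ 0.562 -0.596]
edge [ 0.337 -0.309]
```

View pics/crop_top.png

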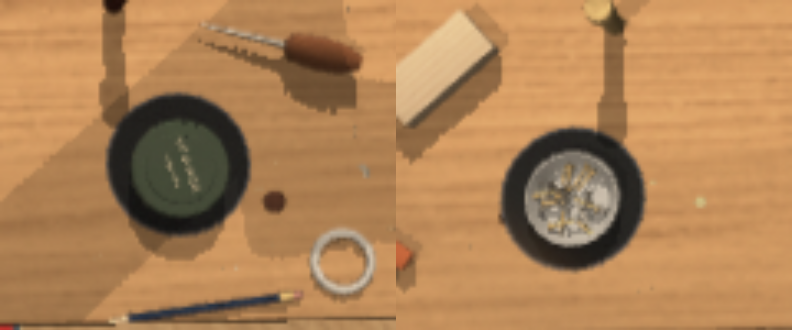

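View pics/crop_side.png

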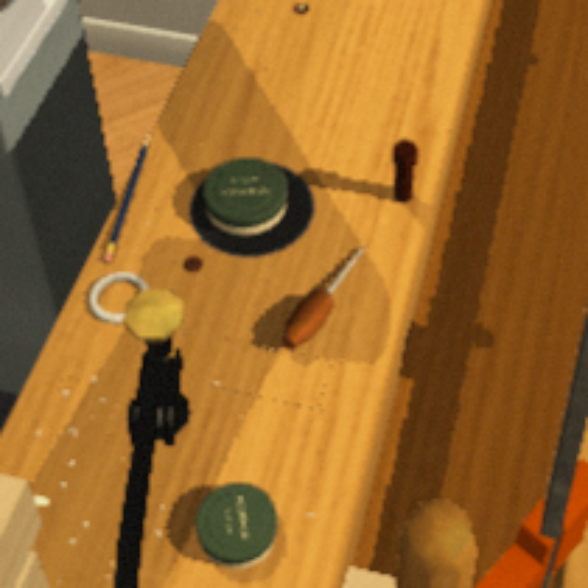

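```bash
python3 - <<'E'
from h import *
print('discb',pix2w('top',384.1,244.7),'tin',pix2w('top',384.4,245.3,.027))
print('disca',pix2w('top',203.6,255.2),'dish',pix2w('top',203.5,255,.014))
# check disc size
print(np.linalg.norm(pix2w('top',330+107/3.3,244.7)-pix2w('top',330+250/3.3,244.7)),np.linalg.norm(pix2w('top',330+131/3.3,245.3,.027)-pix2w('top',330+228/3.3,245.3,.027)))
E
```

```text
discb [ 0.4711315  -0.26896639  0.        ] tin [ 0.46622666 -0.26593671  0.027     ]
disca [0.45068321 0.24419146 0.        ] dish [0.44979975 0.24121619 0.014     ]
0.12324309955941111 0.0819402659135648
```

```bash
cat >> h.py <<'E'
def rel(x,y,z,yaw):
    s=readout.state(); R0=Rot.from_quat(s['tcp_rot']); p=np.array(s['position'])
    c,q=np.cos(np.radians(yaw)),np.sin(np.radians(yaw))
    R1=Rot.from_matrix(np.array([[c,q,0],[q,-c,0],[0,0,-1.]]))
    d=R0.inv().apply(np.array([x,y,z])-p)/.15; r=(R0.inv()*R1).as_rotvec()/np.pi
    print('t',round(s['time_s'],2),'p',np.round(p,4),'F',np.round(s['wrist_force'],1),'g',round(s['grip_width'],4),'shift',np.round(d,3),'turn',np.round(r,3),'rows',round(np.linalg.norm(d)*.15/.0417,1))
E
python3 -c "
from h import *
rel(.442,-.326,.2,68.6)
rel(.304,-.49,.23,41)"
```

```text
t 0.25 p [ 0.1662 -0.6539  0.2556] F [-0.5 -0.1 -0. ] g 0.085 shift [ 2.32  -1.666  0.373] turn [-0.    -0.    -0.302] rows 10.4
t 0.25 p [ 0.1662 -0.6539  0.2556] F [-0.5 -0.1 -0. ] g 0.085 shift [ 1.159 -0.833  0.172] turn [-0.    -0.    -0.149] rows 5.2
```

```bash
python3 -m pendant '[0.25,-0.18,0.03,0,0,-0.04,50, 0.5,-0.36,0.07,0,0,-0.08,50, 0.75,-0.54,0.1,0,0,-0.12,50, 0.97,-0.7,0.13,0,0,-0.15,50, 0.97,-0.7,0.13,0,0,-0.15,50, 0.97,-0.7,0.13,0,0,-0.15,50]' 20; python3 -c "
from h import *
rel(.442,-.326,.2,68.6)"
```

```text
time_s: 0.75
position: [0.2834, -0.5134, 0.2356]
tcp_rot: [0.935, 0.354, 0.0, -0.001]
wrist_force: [-0.4, -0.3, 0.1]
grip_width: 0.0502
t 0.75 p [ 0.2834 -0.5134  0.2356] F [-0.4 -0.3  0.1] g 0.0502 shift [ 1.619 -0.236  0.241] turn [-0.001 -0.001 -0.151] rows 5.9
```

```bash
python3 -m pendant '[0.25,-0.04,0.03,0,0,-0.03,50, 0.5,-0.07,0.07,0,0,-0.06,50, 0.75,-0.11,0.11,0,0,-0.1,50, 0.98,-0.14,0.14,0,0,-0.13,50, 0.98,-0.14,0.14,0,0,-0.151,50, 0.98,-0.14,0.14,0,0,-0.151,50]' 20; python3 -c "
from h import *
rel(.442,-.326,.1,68.6)"
```

```text
time_s: 1.25
position: [0.3802, -0.4001, 0.2149]
tcp_rot: [0.825, 0.565, 0.0, -0.001]
wrist_force: [-0.6, -0.5, 0.3]
grip_width: 0.0499
t 1.25 p [ 0.3802 -0.4001  0.2149] F [-0.6 -0.5  0.3] g 0.0499 shift [0.608 0.206 0.767] turn [-0.    -0.001  0.001] rows 3.6
```

```bash
python3 -m pendant '[0.25,0.08,0.2,0,0,0,50, 0.45,0.15,0.4,0,0,0,50, 0.61,0.206,0.6,0,0,0,50, 0.61,0.206,0.767,0,0,0,50, 0.61,0.206,0.767,0,0,0,50]' 20; python3 - <<'E'
from h import *
rel(.442,-.326,.05,68.6)
a=capture('side'); b=capture('top'); save(np.hstack([cv2.resize(a[180:380,180:380],(400,400)),cv2.resize(b[180:300,330:450],(400,400))]),'s1.png')
E
```

```text
time_s: 1.67
position: [0.4393, -0.323, 0.0936]
tcp_rot: [0.826, 0.564, -0.001, -0.007]
wrist_force: [-1.7, 1.0, -0.5]
grip_width: 0.0499
t 1.67 p [ 0.4393 -0.323   0.0936] F [-1.7  1.  -0.5] g 0.0499 shift [-0.014  0.028  0.291] turn [-0.004 -0.002  0.   ] rows 1.1
```

View pics/s1.png

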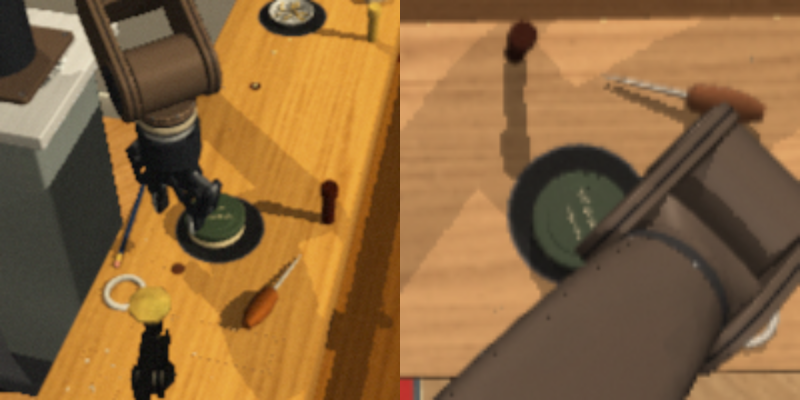

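```bash
python3 -m pendant '[-0.014,0.028,0.15,0,0,0,50, -0.014,0.028,0.291,0,0,0,50, -0.014,0.028,0.34,0,0,0,50, -0.014,0.028,0.366,0,0,0,50, -0.014,0.028,0.366,0,0,0,50,-0.014,0.028,0.366,0,0,0,50]' 20; python3 - <<'E'
from h import *
rel(.442,-.326,.038,68.6)
a=capture('side'); b=capture('top'); save(np.hstack([cv2.resize(a[240:340,220:320],(600,600)),]),'s2.png')
E
```

```text
time_s: 2.27
position: [0.4449, -0.3317, 0.0464]
tcp_rot: [0.826, 0.563, 0.0, -0.001]
wrist_force: [0.1, -0.1, -0.1]
grip_width: 0.0497
t 2.27 p [ 0.4449 -0.3317  0.0464] F [ 0.1 -0.1 -0.1] g 0.0497 shift [ 0.028 -0.032  0.056] turn [-0. -0. -0.] rows 0.3
```

View pics/s2.png

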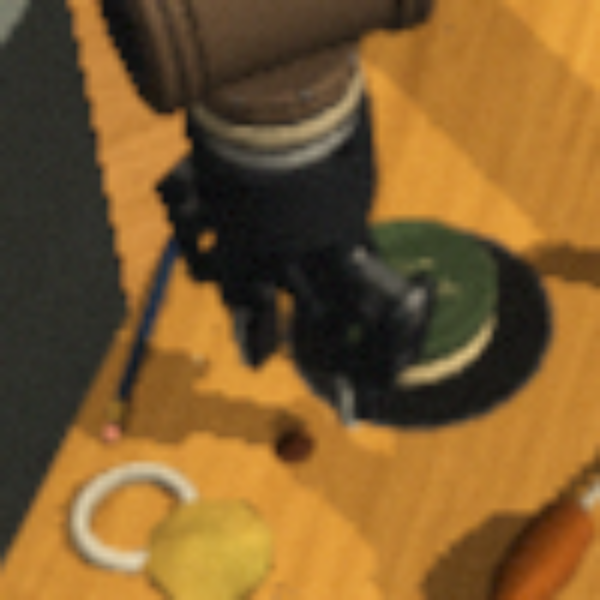

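```bash
python3 - <<'E'
from h import *
for z in (0,.01,.02,.03): print(z,np.round(w2pix('side',(.4747,-.343,z)),1),np.round(w2pix('side',(.415,-.32,z)),1))
E
```

```text
0 [281.4 314.6] [263.1 303.8]
0.01 [281.2 312.3] [262.8 301.4]
0.02 [280.9 309.9] [262.4 299.1]
0.03 [280.7 307.5] [262.1 296.7]
```

```bash
python3 -m pendant '[0.01,-0.016,0.035,0,0,0,50, 0.02,-0.032,0.065,0,0,0,50, 0.02,-0.032,0.065,0,0,0,50, 0.02,-0.032,0.065,0,0,0,50]' 20; python3 - <<'E'
from h import *
rel(.554,-.0405,.036,68.6)
E
```

```text
time_s: 2.7
position: [0.4413, -0.3261, 0.0362]
tcp_rot: [0.826, 0.564, 0.0, -0.001]
wrist_force: [0.4, -0.4, -0.0]
grip_width: 0.0495
t 2.7 p [ 0.4413 -0.3261  0.0362] F [ 0.4 -0.4 -0. ] g 0.0495 shift [2.047 0.005 0.004] turn [-0.001 -0.     0.   ] rows 7.4
```

```bash
python3 -m pendant '[0.04,0,0,0,0,0,50, 0.09,0,0,0,0,0,50, 0.15,0,0,0,0,0,50, 0.22,0,0,0,0,0,50, 0.3,0,0,0,0,0,50, 0.39,0,0,0,0,0,50, 0.48,0,0,0,0,0,50, 0.57,0,0,0,0,0,50, 0.66,0,0,0,0,0,50, 0.75,0,0,0,0,0,50, 0.83,0,0,0,0,0,50, 0.9,0,0,0,0,0,50]' 20; python3 - <<'E'
from h import *
rel(.554,-.0405,.036,68.6)
a=capture('side'); b=capture('top'); save(np.hstack([cv2.resize(a[180:330,230:380],(400,400)),cv2.resize(b[180:300,270:390],(400,400))]),'s3.png')
E
```

```text
time_s: 3.7
position: [0.491, -0.199, 0.0363]
tcp_rot: [0.826, 0.564, 0.0, -0.001]
wrist_force: [-0.4, -0.1, -0.1]
grip_width: 0.0502
t 3.7 p [ 0.491  -0.199   0.0363] F [-0.4 -0.1 -0.1] g 0.0502 shift [1.137 0.007 0.004] turn [-0.001 -0.     0.   ] rows 4.1
```

View pics/s3.png

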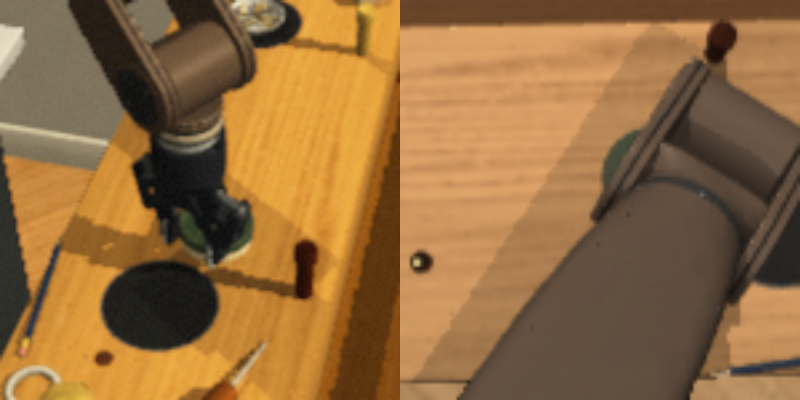

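```bash
python3 -m pendant '[0.04,0,0,0,0,0,50, 0.1,0,0,0,0,0,50, 0.18,0,0,0,0,0,50, 0.27,0,0,0,0,0,50, 0.36,0,0,0,0,0,50, 0.45,0,0,0,0,0,50, 0.54,0,0,0,0,0,50, 0.63,0,0,0,0,0,50, 0.72,0,0,0,0,0,50, 0.8,0,0,0,0,0,50, 0.88,0,0,0,0,0,50, 0.95,0,0,0,0,0,50]' 20;python3 -m pendant '[0.06,0,0,0,0,0,50, 0.1,0,0,0,0,0,50, 0.13,0,0,0,0,0,50, 0.15,0,0,0,0,0,50, 0.15,0,0,0,0,0,50]' 20; python3 - <<'E'
from h import *
rel(.554,-.0405,.036,68.6)
a=capture('side'); b=capture('top'); save(np.hstack([cv2.resize(a[180:330,230:380],(400,400)),cv2.resize(b[180:300,220:340],(400,400))]),'s4.png')
E
```

```text
time_s: 4.8
position: [0.5429, -0.0646, 0.0364]
tcp_rot: [0.826, 0.564, 0.0, -0.002]
wrist_force: [-0.2, -1.2, -0.5]
grip_width: 0.05
time_s: 5.22
position: [0.5513, -0.0432, 0.0364]
tcp_rot: [0.825, 0.564, 0.0, -0.002]
wrist_force: [0.1, 0.5, -0.1]
grip_width: 0.05
t 5.22 p [ 0.5513 -0.0432  0.0364] F [ 0.1  0.5 -0.1] g 0.05 shift [0.024 0.01  0.003] turn [-0.001 -0.001  0.001] rows 0.1
```

View pics/s4.png

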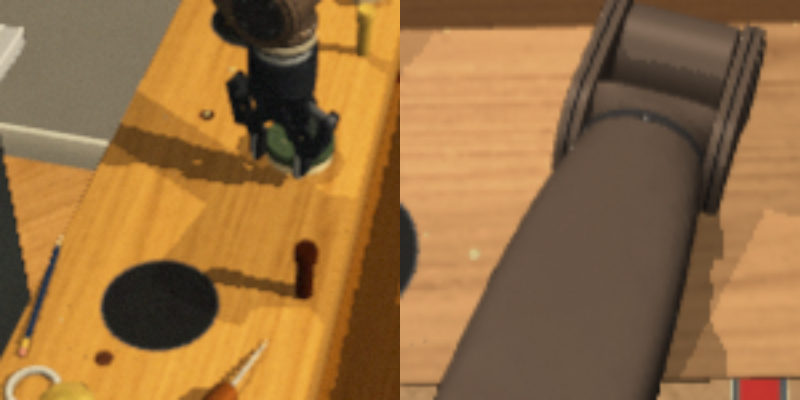

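```bash
python3 -m pendant '[-0.1,0,0,0,0,0,50, -0.2,0,0,0,0,0,50, -0.2,0,-0.25,0,0,0,50, -0.2,0,-0.5,0,0,0,50, -0.2,0,-0.75,0,0,0,50, -0.2,0,-0.75,0,0,0,50, -0.2,0,-0.75,0,0,0,50]' 20; python3 - <<'E'
from h import *
rel(.4475,.311,.15,92.4)
E
```

```text
time_s: 5.9
position: [0.5423, -0.0731, 0.1524]
tcp_rot: [0.826, 0.564, 0.002, 0.001]
wrist_force: [-0.7, 0.2, 0.5]
grip_width: 0.0499
t 5.9 p [ 0.5423 -0.0731  0.1524] F [-0.7  0.2  0.5] g 0.0499 shift [ 2.155 -1.521  0.015] turn [ 0.002 -0.001 -0.132] rows 9.5
```

```bash
python3 -m pendant '[0.2,-0.14,0,0,0,-0.02,50, 0.4,-0.28,0,0,0,-0.04,50, 0.6,-0.42,0,0,0,-0.07,50, 0.8,-0.56,0,0,0,-0.1,50, 0.98,-0.69,0,0,0,-0.132,50, 0.98,-0.69,0,0,0,-0.132,50, 0.98,-0.69,0,0,0,-0.132,50]' 20; python3 - <<'E'
from h import *
rel(.4475,.311,.15,92.4)
E
```

```text
time_s: 6.48
position: [0.4977, 0.1028, 0.1504]
tcp_rot: [0.691, 0.723, 0.001, 0.0]
wrist_force: [-0.6, -0.4, -0.9]
grip_width: 0.05
t 6.48 p [0.4977 0.1028 0.1504] F [-0.6 -0.4 -0.9] g 0.05 shift [ 1.401 -0.272  0.003] turn [ 0.001 -0.     0.001] rows 5.1
```

```bash
python3 -m pendant '[0.2,-0.04,0,0,0,0,50, 0.4,-0.08,0,0,0,0,50, 0.6,-0.11,0,0,0,0,50, 0.8,-0.16,0,0,0,0,50, 0.98,-0.19,0,0,0,0,50, 0.98,-0.19,0,0,0,0,50]' 20; python3 - <<'E'
from h import *
a=capture('side'); b=capture('top'); save(np.hstack([cv2.resize(a[130:330,220:420],(400,400)),cv2.resize(b[180:300,220:340],(400,400))]),'s5.png')
rel(.4475,.311,.05,92.4)
E
```

```text
time_s: 6.98
position: [0.4617, 0.2504, 0.1494]
tcp_rot: [0.691, 0.723, 0.001, -0.001]
wrist_force: [-0.1, 0.1, -0.8]
grip_width: 0.05
t 7.08 p [0.4626 0.2479 0.1494] F [-0.3 -0.8  0.1] g 0.0497 shift [ 0.425 -0.082  0.663] turn [0.    0.    0.001] rows 2.8
```

View pics/s5.png

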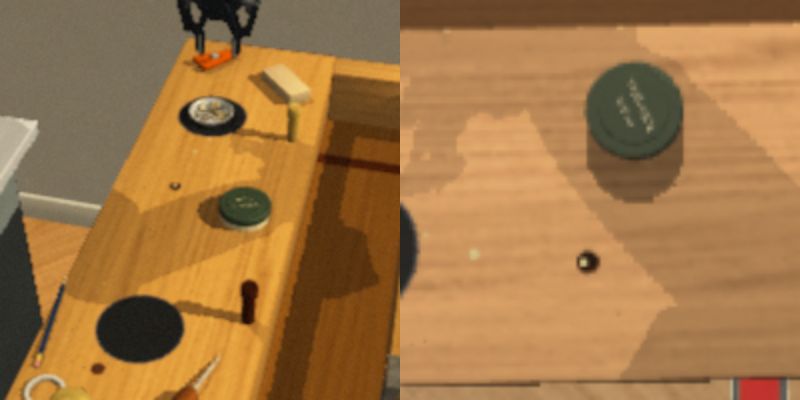

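```bash
python3 - <<'E'
from h import *
print(pix2w('top',290.2,213,.027))
a=capture('side'); b=capture('top'); save(np.hstack([cv2.resize(a[207:237,292:322],(400,400),interpolation=2),cv2.resize(b[243:273,262:292],(400,400),interpolation=2)]),'s6.png')
E
```

```text
[ 0.56263593 -0.00436984  0.027     ]
```

View pics/s6.png

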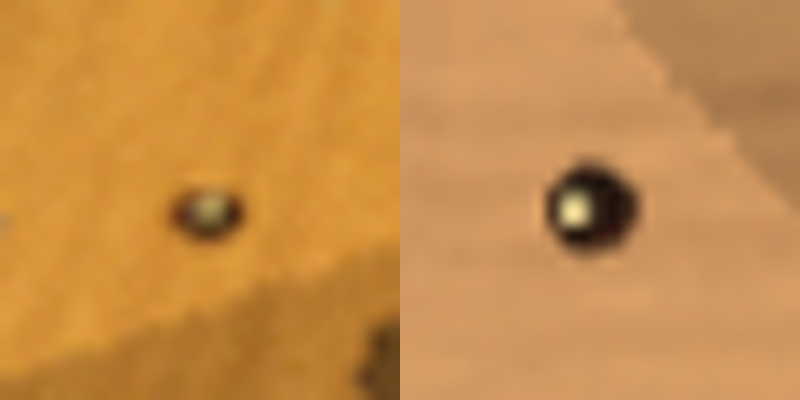

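```bash
python3 - <<'E'
from h import *
rel(.450,.311,.06,90)
E
```

```text
t 7.18 p [0.463  0.247  0.1497] F [-0.5 -1.  -0.2] g 0.0504 shift [ 0.43  -0.069  0.598] turn [ 0.    -0.     0.014] rows 2.7
```

```bash
python3 -m pendant '[0.2,-0.03,0,0,0,0.01,50, 0.43,-0.069,0.05,0,0,0.014,50, 0.43,-0.069,0.25,0,0,0.014,50, 0.43,-0.069,0.45,0,0,0.014,50, 0.43,-0.069,0.6,0,0,0.014,50, 0.43,-0.069,0.6,0,0,0.014,50, 0.43,-0.069,0.6,0,0,0.014,50, 0.43,-0.069,0.6,0,0,0.014,50]' 20; python3 - <<'E'
from h import *
rel(.450,.311,.034,90)
a=capture('side'); b=capture('top'); save(np.hstack([cv2.resize(a[130:230,270:370],(400,400)),cv2.resize(b[180:300,140:260],(400,400))]),'s7.png')
E
```

```text
time_s: 7.85
position: [0.4514, 0.3105, 0.061]
tcp_rot: [0.708, 0.706, 0.001, 0.001]
wrist_force: [0.5, 0.1, 0.0]
grip_width: 0.0502
t 7.85 p [0.4514 0.3105 0.061 ] F [0.5 0.1 0. ] g 0.0502 shift [ 0.003 -0.01   0.18 ] turn [ 0.001 -0.    -0.001] rows 0.6
```

View pics/s7.png

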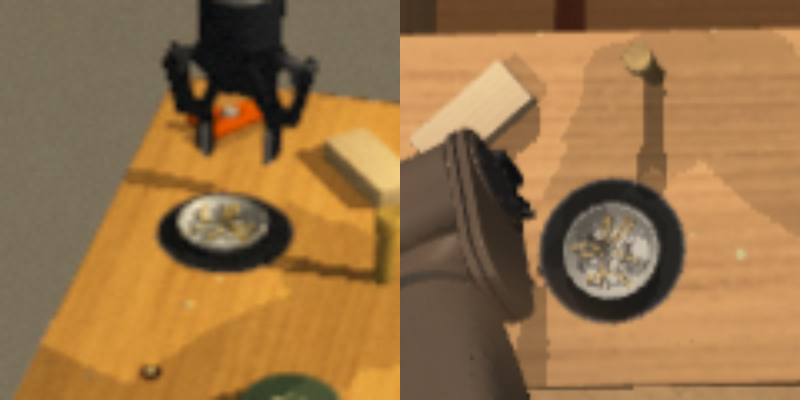

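```bash
python3 -m pendant '[0,-0.01,0.08,0,0,0,50, 0,-0.01,0.14,0,0,0,50, 0,-0.01,0.155,0,0,0,50, 0,-0.01,0.17,0,0,0,50, 0,-0.01,0.18,0,0,0,50, 0,-0.01,0.18,0,0,0,50]' 20; python3 - <<'E'
from h import *
rel(.450,.0435-.06,.034,90)
a=capture('side'); b=capture('top'); save(np.hstack([cv2.resize(a[130:190,290:350],(600,600))]),'s8.png')
for z in (0,.01): print(np.round(w2pix('side',(.482,.311-.011,z)),1),np.round(w2pix('side',(.418,.30,z)),1))
E
```

```text
time_s: 8.45
position: [0.4501, 0.3112, 0.0345]
tcp_rot: [0.708, 0.706, 0.002, 0.001]
wrist_force: [-0.4, -0.0, 0.0]
grip_width: 0.0501
t 8.45 p [0.4501 0.3112 0.0345] F [-0.4 -0.   0. ] g 0.0501 shift [-2.184  0.004  0.   ] turn [ 0.001 -0.    -0.001] rows 7.9
[336.4 180. ] [319.6 177.7]
[336.5 177.7] [319.6 175.4]
```

View pics/s8.png

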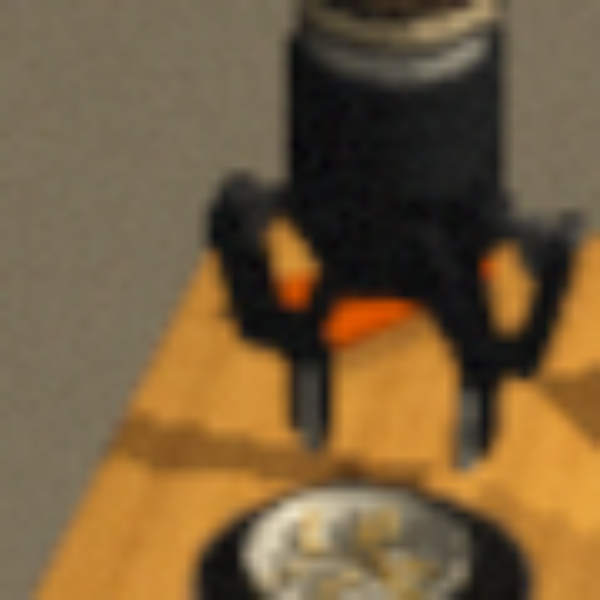

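```bash
python3 -m pendant '[0,0,0.015,0,0,0,50, 0,0,0.03,0,0,0,50, 0,0,0.03,0,0,0,50, 0,0,0.03,0,0,0,50]' 20; python3 -m pendant '[0,0,0.012,0,0,0,50, 0,0,0.024,0,0,0,50, 0,0,0.024,0,0,0,50, 0,0,0.024,0,0,0,50]' 20; python3 - <<'E'
from h import *
rel(.450,.0435-.06,.034,90)
a=capture('side'); save(np.hstack([cv2.resize(a[130:190,290:350],(600,600))]),'s9.png')
E
```

```text
time_s: 8.88
position: [0.4504, 0.3112, 0.0303]
tcp_rot: [0.708, 0.706, 0.002, 0.001]
wrist_force: [0.8, -0.2, -0.4]
grip_width: 0.0501
time_s: 9.22
position: [0.4502, 0.3112, 0.0265]
tcp_rot: [0.708, 0.706, 0.002, 0.001]
wrist_force: [-0.0, -0.4, 0.2]
grip_width: 0.05
t 9.22 p [0.4502 0.3112 0.0265] F [-0.  -0.4  0.2] g 0.05 shift [-2.185  0.003 -0.053] turn [ 0.001 -0.    -0.001] rows 7.9
```

View pics/s9.png

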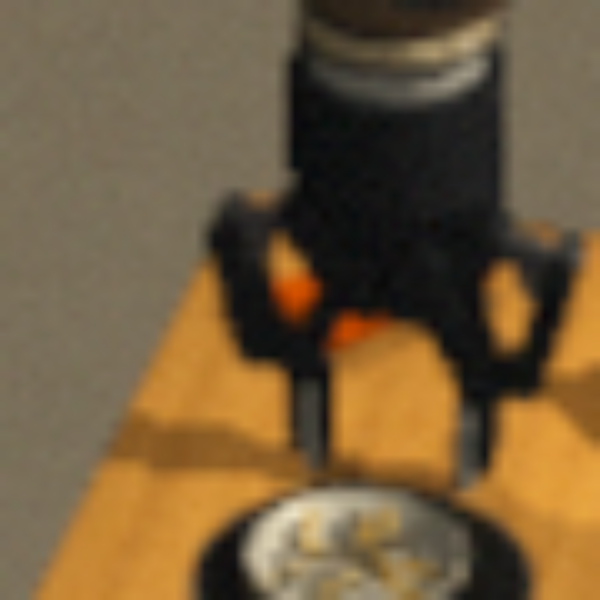

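```bash
python3 -m pendant '[-0.04,0,0,0,0,0,50, -0.09,0,0.003,0,0,0,50, -0.14,0,0.003,0,0,0,50, -0.19,0,0.003,0,0,0,50, -0.25,0,0.003,0,0,0,50, -0.32,0,0.003,0,0,0,50, -0.4,0,0.003,0,0,0,50, -0.48,0,0.003,0,0,0,50, -0.56,0,0.003,0,0,0,50, -0.64,0,0.003,0,0,0,50, -0.71,0,0.003,0,0,0,50, -0.77,0,0.003,0,0,0,50]' 20; python3 - <<'E'
from h import *
rel(.450,.0435-.06,.026,90)
a=capture('side');b=capture('top'); save(np.hstack([cv2.resize(a[140:240,270:370],(400,400)),cv2.resize(b[180:300,180:300],(400,400))]),'s10.png')
E
```

```text
time_s: 10.27
position: [0.4501, 0.1944, 0.026]
tcp_rot: [0.708, 0.706, 0.002, 0.001]
wrist_force: [0.3, -0.5, -0.1]
grip_width: 0.0501
t 10.27 p [0.4501 0.1944 0.026 ] F [ 0.3 -0.5 -0.1] g 0.0501 shift [-1.406  0.004 -0.002] turn [ 0.001 -0.    -0.001] rows 5.1
```

View pics/s10.png

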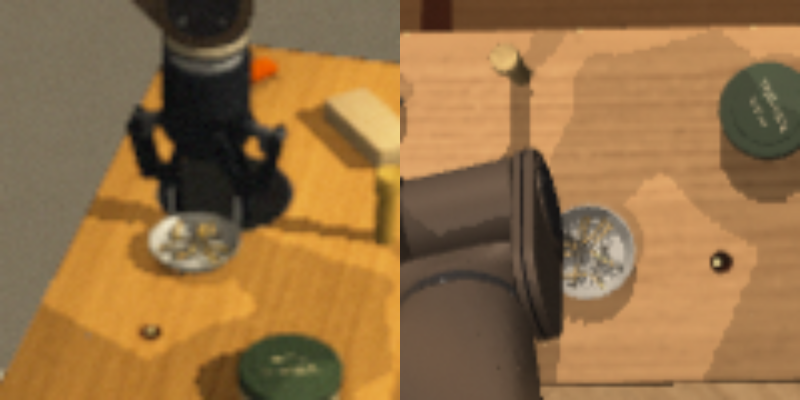

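```bash
python3 -m pendant '[-0.04,0,0,0,0,0,50, -0.1,0,0,0,0,0,50, -0.18,0,0,0,0,0,50, -0.27,0,0,0,0,0,50, -0.36,0,0,0,0,0,50, -0.45,0,0,0,0,0,50, -0.54,0,0,0,0,0,50, -0.63,0,0,0,0,0,50, -0.72,0,0,0,0,0,50, -0.81,0,0,0,0,0,50, -0.9,0,0,0,0,0,50, -0.98,0,0,0,0,0,50]' 20; python3 - <<'E'
from h import *
rel(.450,.0435-.06,.026,90)
a=capture('side');b=capture('top'); save(np.hstack([cv2.resize(a[160:260,250:350],(400,400)),cv2.resize(b[180:300,240:360],(400,400))]),'s11.png')
E
```

```text
time_s: 11.37
position: [0.4494, 0.0465, 0.0258]
tcp_rot: [0.708, 0.706, 0.002, 0.001]
wrist_force: [0.2, 1.1, 0.2]
grip_width: 0.05
t 11.37 p [0.4494 0.0465 0.0258] F [0.2 1.1 0.2] g 0.05 shift [-0.42   0.005 -0.002] turn [ 0.001 -0.    -0.001] rows 1.5
```

View pics/s11.png

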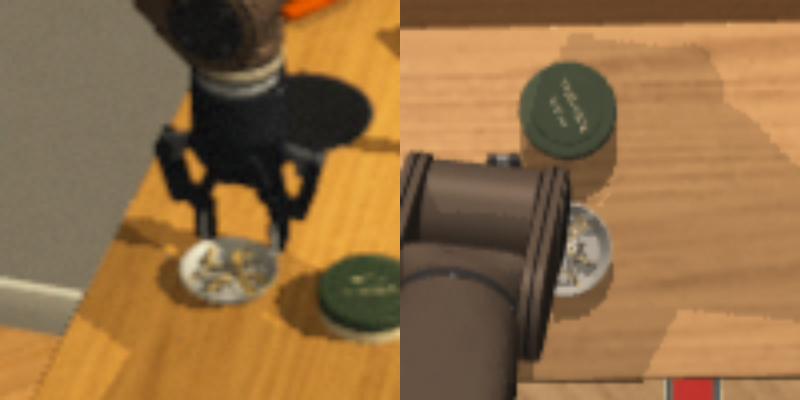

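```bash
python3 -m pendant '[-0.04,0,0,0,0,0,50, -0.1,0,0,0,0,0,50, -0.18,0,0,0,0,0,50, -0.27,0,0,0,0,0,50, -0.36,0.0,0,0,0,0,50, -0.45,0.005,0,0,0,0,50, -0.54,0.01,0,0,0,0,50, -0.63,0.02,0,0,0,0,50, -0.72,0.03,0,0,0,0,50, -0.81,0.04,0,0,0,0,50, -0.9,0.05,0,0,0,0,50, -0.98,0.06,0,0,0,0,50]' 20; python3 - <<'E'
from h import *
rel(.4705,-.2255,.026,90)
a=capture('side');b=capture('top'); save(np.hstack([cv2.resize(a[200:320,230:350],(400,400)),cv2.resize(b[180:300,300:420],(400,400))]),'s12.png')
E
```

```text
time_s: 12.47
position: [0.4577, -0.1017, 0.0257]
tcp_rot: [0.709, 0.705, 0.002, 0.001]
wrist_force: [0.8, -0.3, -0.0]
grip_width: 0.0495
t 12.47 p [ 0.4577 -0.1017  0.0257] F [ 0.8 -0.3 -0. ] g 0.0495 shift [-0.825  0.089 -0.003] turn [ 0.001 -0.    -0.002] rows 3.0
```

View pics/s12.png

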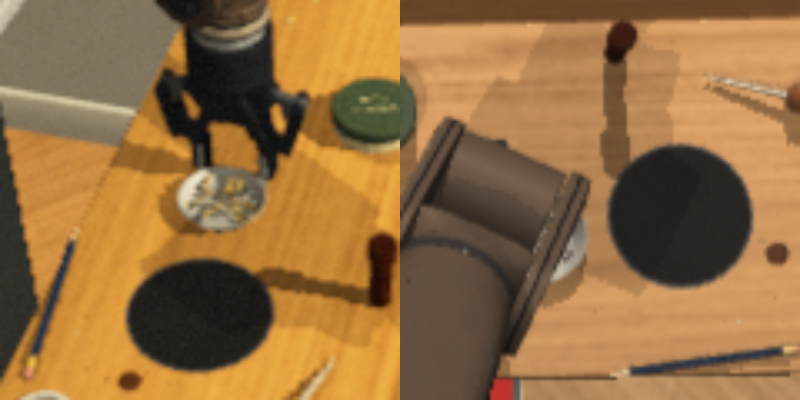

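```bash
python3 -m pendant '[-0.04,0.004,0,0,0,0,50, -0.1,0.01,0,0,0,0,50, -0.18,0.02,0,0,0,0,50, -0.27,0.03,0,0,0,0,50, -0.36,0.04,0,0,0,0,50, -0.45,0.05,0,0,0,0,50, -0.54,0.06,0,0,0,0,50, -0.62,0.07,0,0,0,0,50, -0.69,0.08,0,0,0,0,50, -0.74,0.085,0,0,0,0,50, -0.78,0.089,0,0,0,0,50, -0.8,0.089,0,0,0,0,50]' 20; python3 - <<'E'
from h import *
rel(.4705,-.2255,.026,90)
a=capture('side');b=capture('top'); save(np.hstack([cv2.resize(a[220:340,230:350],(400,400)),cv2.resize(b[180:300,320:440],(400,400))]),'s13.png')
E
```

```text
time_s: 13.57
position: [0.4711, -0.2235, 0.0262]
tcp_rot: [0.71, 0.704, 0.002, 0.002]
wrist_force: [1.3, 0.3, 0.4]
grip_width: 0.0505
t 13.57 p [ 0.4711 -0.2235  0.0262] F [1.3 0.3 0.4] g 0.0505 shift [-0.013 -0.004  0.001] turn [ 0.002  0.    -0.002] rows 0.0
```

View pics/s13.png

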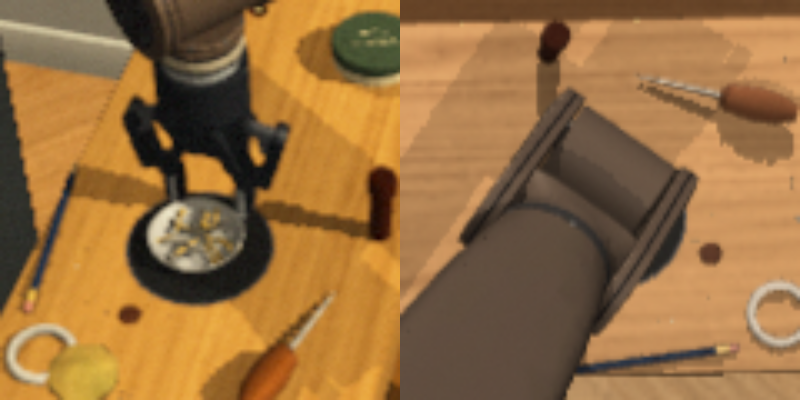

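```bash
python3 - <<'E'
from h import *
print(pix2w('side',289.1,290.8,.014), pix2w('side',290.3,294.4))
rel(.598,-.058,.15,116)
E
```

```text
[ 0.47430893 -0.26966472  0.014     ] [ 4.77143848e-01 -2.70009840e-01 -1.11022302e-16]
t 13.67 p [ 0.471  -0.223   0.0262] F [-0.5  0.6  0.4] g 0.05 shift [ 1.106  0.843 -0.822] turn [ 0.002  0.    -0.147] rows 5.8
```

```bash
python3 -m pendant '[0.08,0,0,0,0,0,50, 0.18,0,0,0,0,0,50, 0.22,0,-0.2,0,0,0,50, 0.22,0,-0.45,0,0,0,50, 0.3,0.1,-0.7,0,0,-0.04,50, 0.5,0.3,-0.7,0,0,-0.07,50, 0.7,0.5,-0.7,0,0,-0.1,50, 0.9,0.7,-0.7,0,0,-0.134,50, 0.98,0.79,-0.7,0,0,-0.134,50, 0.98,0.79,-0.7,0,0,-0.134,50, 0.98,0.79,-0.7,0,0,-0.134,50]' 20; python3 - <<'E'
from h import *
a=capture('side');b=capture('top'); save(np.hstack([cv2.resize(a[140:340,230:430],(400,400)),cv2.resize(b[180:300,270:390],(400,400))]),'s14.png')
rel(.590,-.066,.036,114.2)
E
```

```text
time_s: 14.58
position: [0.5897, -0.0742, 0.1313]
tcp_rot: [0.545, 0.838, 0.001, 0.002]
wrist_force: [-0.8, -0.3, -0.7]
grip_width: 0.0498
t 14.68 p [ 0.5888 -0.076   0.1311] F [-0.2 -0.7  0.7] g 0.0502 shift [0.059 0.032 0.634] turn [ 0.001  0.    -0.002] rows 2.3
```

View pics/s14.png

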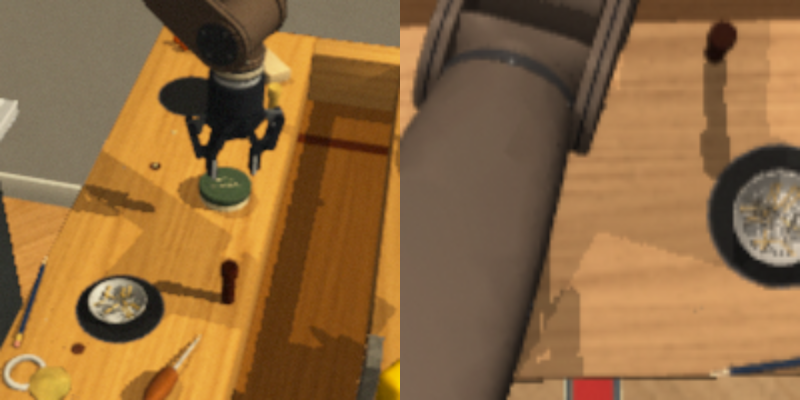

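```bash
python3 -m pendant '[0.04,0.03,0.2,0,0,0,50, 0.04,0.03,0.4,0,0,0,50, 0.04,0.03,0.55,0,0,0,50, 0.04,0.03,0.62,0,0,0,50, 0.04,0.03,0.65,0,0,0,50, 0.04,0.03,0.65,0,0,0,50]' 20; python3 - <<'E'
from h import *
a=capture('side');save(np.hstack([cv2.resize(a[180:280,290:390],(500,500))]),'s15.png')
rel(.469,.204,.033,114.2)
E
```

```text
time_s: 15.18
position: [0.5899, -0.0691, 0.0329]
tcp_rot: [0.547, 0.837, 0.001, 0.001]
wrist_force: [0.0, -0.1, 0.7]
grip_width: 0.0498
t 15.23 p [ 0.591  -0.0693  0.0342] F [-0.5 -0.3 -0.5] g 0.0502 shift [ 1.995 -0.012  0.004] turn [ 0.001  0.001 -0.003] rows 7.2
```

View pics/s15.png

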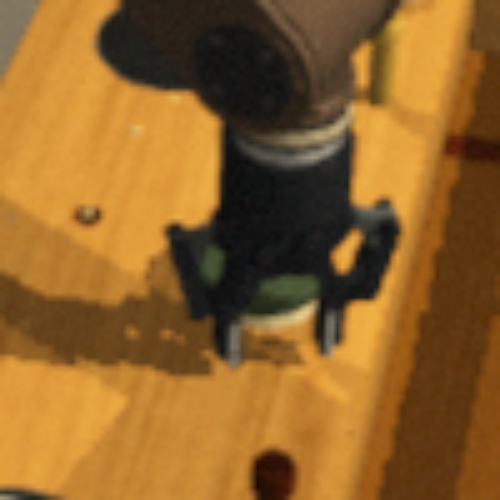

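Tin is centred between the fingers (tips at (235,360) and (328,348) of the crop). Push towards disc_a.

```bash
python3 -m pendant '[0.04,0,0,0,0,0,50, 0.09,0,0,0,0,0,50, 0.15,0,0,0,0,0,50, 0.22,0,0,0,0,0,50, 0.3,0,0,0,0,0,50, 0.39,0,0,0,0,0,50, 0.48,0,0,0,0,0,50, 0.57,0,0,0,0,0,50, 0.66,0,0,0,0,0,50, 0.75,0,0,0,0,0,50, 0.84,-0.005,0,0,0,0,50, 0.93,-0.005,0,0,0,0,50]' 20; python3 - <<'E'
from h import *
rel(.469,.204,.034,114.2)
a=capture('side');b=capture('top'); save(np.hstack([cv2.resize(a[130:250,270:390],(400,400)),cv2.resize(b[180:300,160:280],(400,400))]),'s16.png')
E
```

```text
time_s: 16.23
position: [0.5335, 0.0594, 0.034]
tcp_rot: [0.547, 0.837, 0.001, 0.002]
wrist_force: [0.5, -1.8, 2.0]
grip_width: 0.0501
t 16.23 p [0.5335 0.0594 0.034 ] F [ 0.5 -1.8  2. ] g 0.0501 shift [ 1.056 -0.006 -0.002] turn [ 0.001  0.001 -0.003] rows 3.8
```

View pics/s16.png

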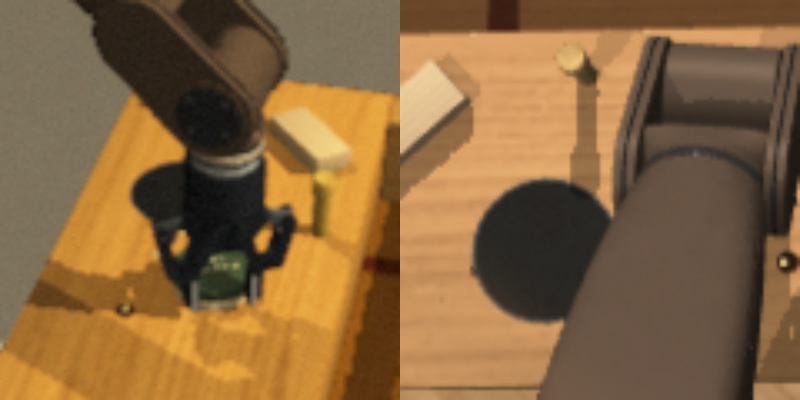

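```bash
python3 -m pendant '[0.04,0,0,0,0,0,50, 0.1,0,0,0,0,0,50, 0.18,0,0,0,0,0,50, 0.27,0,0,0,0,0,50, 0.36,0,0,0,0,0,50, 0.45,0,0,0,0,0,50, 0.54,0,0,0,0,0,50, 0.63,0,0,0,0,0,50, 0.72,0,0,0,0,0,50, 0.8,0,0,0,0,0,50, 0.87,0,0,0,0,0,50, 0.92,0,0,0,0,0,50]' 20; python3 - <<'E'
from h import *
rel(.469,.204,.034,114.2)
a=capture('side');b=capture('top'); save(np.hstack([cv2.resize(a[130:250,270:390],(400,400)),cv2.resize(b[180:300,140:260],(400,400))]),'s17.png')
E
```

```text
time_s: 17.33
position: [0.4754, 0.188, 0.033]
tcp_rot: [0.546, 0.838, 0.0, -0.0]
wrist_force: [0.2, -1.3, -0.9]
grip_width: 0.05
t 17.33 p [0.4754 0.188  0.033 ] F [ 0.2 -1.3 -0.9] g 0.05 shift [ 0.115  0.004 -0.007] turn [ 0.    -0.    -0.002] rows 0.4
```

View pics/s17.png

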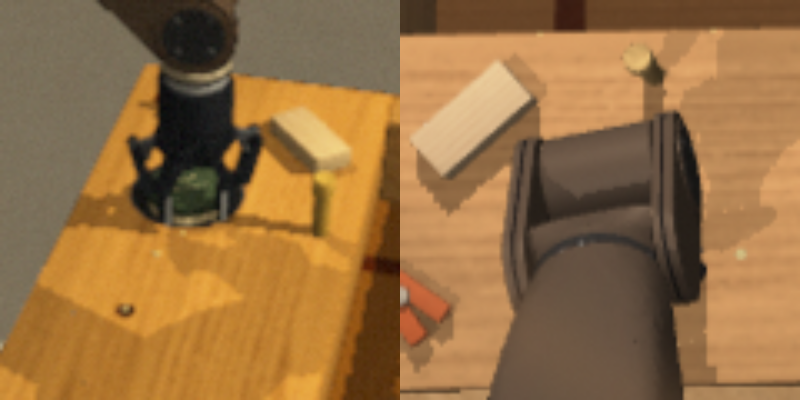

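Finish the last ~16 mm, back off, rise and look.

```bash
python3 -m pendant '[0.04,0,0,0,0,0,50, 0.07,0,0,0,0,0,50, 0.1,0,0,0,0,0,50, 0.115,0,0,0,0,0,50, 0.115,0,0,0,0,0,50]' 20; python3 -m pendant '[-0.08,0,0,0,0,0,50, -0.18,0,0,0,0,0,50, -0.22,0,-0.2,0,0,0,50, -0.22,0,-0.45,0,0,0,50, -0.3,0,-0.7,0,0,0,50, -0.5,0,-0.8,0,0,0,50, -0.7,0,-0.8,0,0,0,50, -0.9,0,-0.8,0,0,0,50, -0.98,0,-0.8,0,0,0,50, -0.98,0,-0.8,0,0,0,50]' 20; python3 - <<'E'
from h import *
a=capture('side');b=capture('top'); save(a,'side_end.png'); save(b,'top_end.png')
np.save('te.npy',b)
save(np.hstack([cv2.resize(a[130:330,230:430],(400,400)),cv2.resize(b[180:300,140:260],(400,400))]),'s18.png')
rel(.469,.204,.034,114.2)
E
```

```text
time_s: 17.85
position: [0.4685, 0.2039, 0.0331]
tcp_rot: [0.545, 0.838, 0.001, -0.0]
wrist_force: [-0.1, 0.0, -0.8]
grip_width: 0.0502
time_s: 18.68
position: [0.529, 0.0666, 0.1531]
tcp_rot: [0.547, 0.837, 0.001, -0.0]
wrist_force: [-0.5, -0.2, -0.4]
grip_width: 0.0505
t 18.78 p [0.5275 0.0692 0.1523] F [-0.4 -0.5 -0.8] g 0.0499 shift [0.978 0.007 0.791] turn [-0.    -0.001 -0.002] rows 4.5
```

View pics/s18.png

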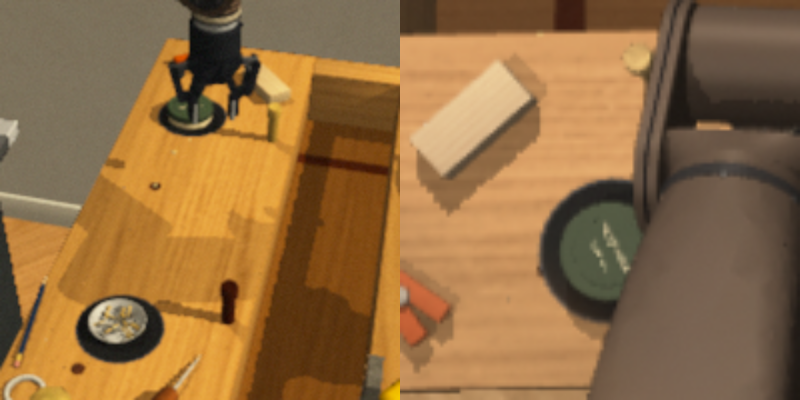

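View pics/top_end.png

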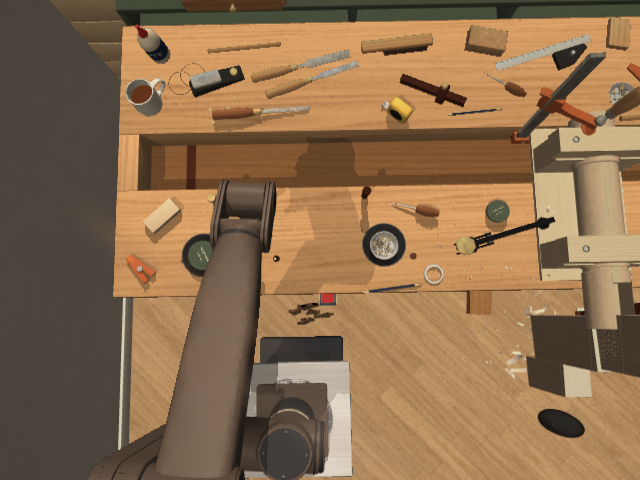

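```bash
python3 -m pendant '[-0.2,0,0,0,0,0,50, -0.4,0,0,0,0,0,50, -0.6,0,0,0,0,0,50, -0.75,0,0,0,0,0,50, -0.75,0,0,0,0,0,50, -0.75,0,0,0,0,0,50]' 20; python3 - <<'E'
from h import *
a=capture('side');b=capture('top'); o=np.load('top0.npy')
save(np.hstack([cv2.resize(b[195:295,330:450],(396,330)),cv2.resize(b[195:295,150:270],(396,330))]),'s19.png')
d=np.abs(b.astype(int)-o).max(2); save(np.dstack([(d[180:300,110:540]>40).astype(np.uint8)*255]*3),'diff.png')
for t in ('screw_dish','wax_tin'): print(t,[(np.round(x['centre'],3),round(x['score'],2)) for x in place_of('top',t)])
E
```

```text
time_s: 19.28
position: [0.5725, -0.0331, 0.1513]
tcp_rot: [0.546, 0.838, 0.0, -0.002]
wrist_force: [-0.9, -0.6, -0.5]
grip_width: 0.0497
screw_dish [(array([ 0.472, -0.266, -0.001]), 0.89), (array([ 0.448,  0.245, -0.   ]), 0.58), (array([ 0.356, -0.286,  0.001]), 0.49)]
wax_tin [(array([ 0.445,  0.243, -0.   ]), 0.87), (array([ 0.561, -0.597, -0.001]), 0.58)]
```

View pics/s19.png

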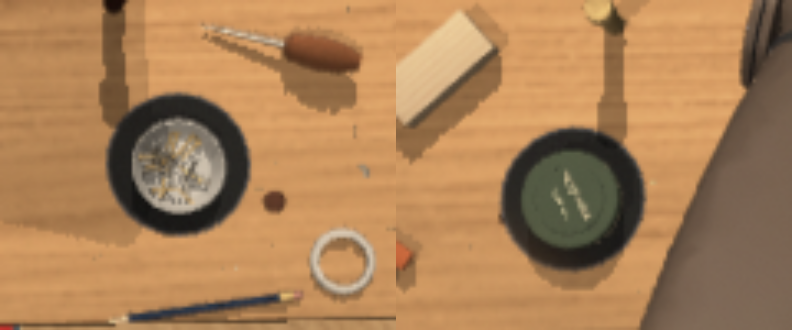

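View pics/diff.png

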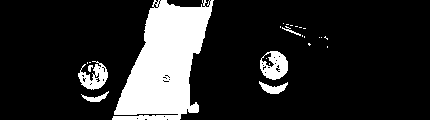

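```bash
python3 -c "
from plant import arm
print(arm.job_done())"
```

```text
the job is handed in; nothing more can be done
None
```

The swap is done and handed in at about 19.5 s of the 64 s allowed. The dish of screws now stands on disc_b and the wax tin on disc_a.

I slid each one along the bench with two half-open fingers, neither gripping nor lifting:
1. Pushed the wax tin off disc_b to a parking spot in the middle of the slab.
2. Pushed the dish past it onto disc_b.
3. Pushed the tin onto disc_a.

**Final positions:** In the last top picture both sit well inside their discs. The network put the dish at (0.472, -0.266), against disc_b at (0.471, -0.269). It put the tin at (0.445, 0.243), against disc_a at (0.451, 0.244). That is within about 6 mm, where roughly 20 mm was allowed.

**Forces:** The wrist force readings I saw never passed about 3 N.

**Bystanders:** Comparing the first and last top pictures shows no bystander moved. The one flagged difference near them was at the awl. Its outline is unchanged, and I put the difference down to the arm's shadow moving away.

**Checks that disagreed:** The network also reported two extra screw_dish detections, at (0.448, 0.245), score 0.58, and (0.356, -0.286), score 0.49. The pictures show the tin at the first and no dish at the second, so I treated both as false.

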